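# Slide the loaded vessel sled round the racks and park it in the dosing unit

### The arm

A 7-joint arm with a two-finger parallel gripper is mounted at the origin on the work surface. World frame = base frame: x ahead of the robot, y to its left, z up, the work surface at z = 0. Lengths are in mm, angles in rad, forces in N, time in s.
With the tool pointing down it reaches from about 425 to 925 mm from the base axis. Payload 6.8 kg.
Tool frame: the origin (TCP) lies midway between the tips of the shut fingers; the grasp point (between the pads) lies 19 mm behind it; z points along the fingers, y is the line along which they close (so a half turn about z gives the same grasp; the last joint's range is limited). The gripper opens to 88 mm and grips with 3 to 60 N. Pads are 20 mm wide; open, the fingers measure 115 mm over their backs; the gripper's body (75 mm by 178 mm) begins 61 mm behind the grasp point.
Start: joints at [-1.221, 0.477, 0.022, 1.555, -0.011, 1.109, -0.083], TCP at [298.333, 605.512, 222.664] pointing down, gripper open.
Joint ranges: [-2.96, 2.96], [-0.34, 2.1], [-1.41, 1.46], [0.24, 2.44], [-1.37, 4.51], [0.17, 1.92], [-2.96, 2.96]. Speed limits (rad/s): [2.39, 2.39, 3.14, 3.14, 3.14, 3.14, 3.14].

### API

Orientations are given as a 3x3 rotation matrix whose columns are the frame's x, y, z axes.
In Python, from bench import env gives the robot as it stands.
- The arm moves only by the tool apply_moves, never from a script. Its arguments are lists of equal length, an entry for each row: "travel": the shift along the tool's x, y, z scaled (see below), a list of three; "spin": the turn about the tool's z scaled (see below); "grip": the opening, from 0 (shut) to 1 (fully open). A call has 1 to 8 rows; each row shifts and turns the commanded pose from where the row before left it, along the tool's axes as they then stand; what a row does not reach is not made up. The controller multiplies each number of a shift by 40 mm and each number of a turn by 2 pi rad. A row lasts 1/10 s, in which the tool goes at most 50 mm and 8.59 degrees, less where a joint would pass 70% of its speed; a pose out of reach is approached as far as the arm can. A call with a number of a shift or a turn outside -1 to 1 is refused whole. A call with a gripper value outside its range is refused whole. The fingers move at their own pace and stop on an object; "squeeze" is the grip in N (left out, the last holds). Time passes only in rows, so rows that do not move let the fingers close. It gives the time, the measured TCP pose, the force, the opening and the grip force at its end, in the units of the state.
- env.read_state(): the state, without advancing time (a new reading comes with each control period).
- env.get_image(name): name is "side" or "top" or "wrist"; returns a dict with "pixels" (384x512x3 uint8, red, green, blue), "z_map" (384x512 float32, mm along the optical axis (not along the pixel's ray), 0 where there is no reading), "K" (3x3 intrinsics, pixels), "R" (3x3) and "t" (3): a world point X has camera coordinates R X + t; the wrist camera has in their place "mount" (4x4, takes a point from camera to tool coordinates, whose origin is the TCP and whose axes are the flange's). Camera axes: x right, y down, z forward; pixel columns grow to the right and rows downward; lengths in mm; the calibration is good to about 2 mm. A picture is of the moment at which its call begins: read the wrist's pose just before it.
- env.job_done(): hands the job in; it is judged then, once.
Trained networks look in the newest picture that a camera, given by its name, has taken for a name from the list of things; names that differ only in an ending like _2 or _b are one class to them, and where a whole thing is asked for, a point or a joint stands for the part that bears it (a point fixed in the world has none). Each returns a list of dicts, best first, with "score" (0 to 1); they miss things now and then, are a little off and sometimes report something else, mostly with a low value. They report only what shows in the picture. A call takes as long as a camera call. They do not tell look-alikes from the thing itself.
- env.masks_of(target, camera): "mask" (384x512 bool, what is visible of it).
- env.place_of(target, camera): "xyz" ([x, y, z] in mm, in world coordinates, good to about 4 mm: a listed point, or the origin of a listed thing).
The state is a dict: "t": time; "q": joint angles; "joint_vel": joint speeds; "joint_torque": joint torques, N m; "tcp_pos": TCP position; "tcp_rot": TCP orientation; "contact_force": force on the tool from outside, world axes, zero at the start; "wrist_torque": the same for the moment, N m; "gripper_width": finger opening in mm; "grasp_force": force on a finger pad.
Only numpy, scipy, OpenCV 4.12 (cv2) and the standard library are available. Lean on these libraries where they do the work, as an engineer would, in place of code of your own. Each camera call takes 0.05 s, during which the arm holds its last target. There are 200 camera calls.

### The job

Slide the sled with the measuring cylinder standing on it along the bench, through the gap between the tip box and the tube rack, and push it fully home into the dosing unit's bay so that its roller catch holds it and the nozzle is above the funnel. The loaded cylinder is top-heavy and must not rock, be touched or shift on the sled, and the sled must not be lifted or rammed against the bay. Nothing else on the bench may be touched or moved; take the hand away when done.

Things in the scene. Friction and masses are not known exactly. Their poses are not given: they have to be found in the camera images.
- sled: vessel sled: solid white plastic block 120 x 120 x 24 mm, loose, about 0.5 kg, friction on the bench about 0.6 (both vary); too wide to grip, moved by pushing its upright faces. Corners chamfered 15 mm along x, 8 mm along y; each flank (y face) has 12 mm wide notches at x = +-29 mm. Origin: centre of the underside. Its +x face looks away from the robot (within 0.3 rad) and enters the bay first
- cylinder: 50 ml glass measuring cylinder with a steel funnel fixed in its mouth, one rigid piece of about 0.22 kg, standing loose near the sled's middle: foot 56 mm across, tube 25 mm, funnel 36 mm diameter, 198 mm tall (top 222 mm above the bench). Centre of mass about 125 mm above its foot: it rocks if the sled is jolted or started quickly. Origin: centre of the foot's underside, on the sled's top
- funnel (a point): centre of the funnel's rim, 198 mm above the cylinder's foot
- doser: dosing unit, fixed. Origin: on the bench at the home point; +x points into the bay (the way of the last push). Two aluminium guide rails 22 mm high along x from -30 to +75 mm, inner faces at y = +-62 mm (2 mm play each side). Behind them a white pump housing 72 mm high (x 75 to 192 mm, y +-86 mm); on it a 24 mm column at x 135, y 58 mm with an arm 268 to 284 mm above the bench to the nozzle
- mouth (a point): centre of the bay's mouth on the bench, 57 mm before home: here the rails flare outward to about 154 mm between them, narrowing to 124 mm at 30 mm before home. The sled's near face, 60 mm before home at the end, stays just outside, so a pushing hand need not enter
- stop (a point): middle of the back stop's face, 60 mm beyond home, 11 mm above the bench; aluminium bar 22 mm high that the sled's front face meets when home. Rigid: not to be hit hard or pressed with more than about 30 N
- catch (a point): midway between the two sprung catch rollers (16 mm diameter), 30 mm beyond home; one in each rail, 5 mm proud of it. The sled's chamfers press them back from about 23 to 13 mm before home (5 to 10 N on top of the sliding friction), they ride the flanks, then drop into the notches in the last 5 mm and draw the sled to the stop
- home (a point): the point on the bench where the sled's centre stands when it is home, with the axes of the dosing unit
- nozzle (a point): tip of the dosing nozzle, 248 mm above the bench, straight above home
- tip_box: open box of pipette tips, 122 (x) x 84 (y) x 49 mm high, fixed, between the sled's first place and the bay on the side away from the robot, its x about along the world's y. Origin: centre of the underside. Not to be touched
- tube_rack: low microtube rack with closed tubes, 160 (x) x 44 (y) x 38 mm high, fixed, on the robot's side of the gap, its x about along the world's y. Origin: centre of the underside. Not to be touched. The sled passes between it and the tip box; about 25 mm or more is left on each side of a squared sled in mid-gap
- dish_stack: stack of three small clear dishes, 58 mm diameter, 40 mm high, loose; origin: centre of the underside; to be left alone
- dish: one small clear dish, 58 mm diameter, 13 mm high, loose; origin: centre of the underside; to be left alone
- screw_cap: tube screw cap, 35 mm diameter, 14 mm high, loose; origin: centre of the underside; to be left alone
- beaker: glass beaker, 68 mm diameter, 85 mm high, loose; origin: centre of the underside; to be left alone
- pipette: hand pipette lying on its side, about 260 mm long along its x from -140 (plunger) to +120 mm (tip), 26 mm thick, loose; origin: on the bench under it; to be left alone
- bottle: reagent bottle, 70 mm diameter, 150 mm high, loose; origin: centre of the underside; to be left alone
Things that resemble listed ones, but are neither listed nor needed, are in the scene too. Leave any purple look-alike of the sled alone.

How it is judged:
By the outcome, as a careful person would: the job done as asked, in the order asked, and still so for the second after the job is handed in, with the robot touching nothing.
It also fails if it takes over 72 s, if anything falls off the work surface, if the arm or the gripper's body presses on something with over 40 N, if the wrist force passes 120 N, or if a joint passes its speed limit or range.

## Working session

There is one attempt and no reset: what is moved stays moved. The work goes in short steps, Python scripts to look and compute and a tool call to move; the robot and the scene stay as the last step left them, time stands still between calls to the robot, and variables do not carry over. Pictures are saved under pics/ and viewed, at most 10 in all, crops included, and the job is handed in when it is done.

Besides the shell and the picture viewer there is one more tool, called in YAML: its name, and indented under it one key for each argument. apply_moves: Moves the arm, as the interface text tells. Its arguments: {"type":"object","properties":{"travel":{"type":"array","items":{"type":"array","items":{"type":"number"}}},"spin":{"type":"array","items":{"type":"number"}},"grip":{"type":"array","items":{"type":"number"}},"squeeze":{"type":"number"}},"required":["travel","spin","grip"]}

```bash
ls; mkdir -p pics
cat > h.py <<'E'
import numpy as np,cv2
from bench import env
def world(im,mask=None):
    z=im["z_map"];K=im["K"];v,u=np.indices(z.shape)
    P=np.stack([(u-K[0,2])/K[0,0]*z,(v-K[1,2])/K[1,1]*z,z],-1)
    return (P-im["t"])@im["R"]
E
python3 - <<'E'
from h import *
s=env.read_state();print(s["t"],s["tcp_pos"],s["tcp_rot"].round(3) if hasattr(s["tcp_rot"],'round') else s["tcp_rot"],s["contact_force"])
ims=[]
for c in("top","side"):
    im=env.get_image(c);ims.append(im["pixels"]);np.savez("im_"+c,**im)
    for n in "sled cylinder funnel doser mouth home stop catch nozzle tip_box tube_rack dish_stack dish screw_cap beaker pipette bottle".split():
        print(c,n,[(np.round(r["xyz"]).tolist(),round(r["score"],2)) for r in env.place_of(n,c)[:3]])
cv2.imwrite("pics/top.png",cv2.resize(ims[0][...,::-1],(800,600)));cv2.imwrite("pics/side.png",cv2.resize(ims[1][...,::-1],(800,600)))
E
```

```text
pics
0.0 [298.08518392 604.93710526 221.68084325] [[-0.897  0.442 -0.001]
 [ 0.442  0.897 -0.002]
 [-0.    -0.002 -1.   ]] [-0.22061763 -0.19378065  0.34094689]
top sled [([549.0, -216.0, -0.0], 0.86), ([728.0, 195.0, 10.0], 0.61), ([207.0, -343.0, -1.0], 0.56)]
top cylinder [([391.0, -98.0, -5.0], 0.68), ([552.0, -218.0, 28.0], 0.52)]
top funnel [([555.0, -217.0, 222.0], 0.78)]
top doser []
top mouth []
top home []
top stop [([732.0, 191.0, 13.0], 0.95)]
top catch [([704.0, 190.0, 10.0], 0.94)]
top nozzle [([670.0, 190.0, 248.0], 0.68), ([437.0, 445.0, 4.0], 0.53)]
top tip_box [([670.0, -33.0, -1.0], 0.65)]
top tube_rack [([392.0, -95.0, 0.0], 0.92)]
top dish_stack [([436.0, 448.0, 3.0], 0.5)]
top dish [([339.0, 352.0, -2.0], 0.76), ([768.0, -208.0, 3.0], 0.62)]
top screw_cap [([348.0, -295.0, 4.0], 0.53)]
top beaker [([765.0, -206.0, -1.0], 0.54)]
top pipette [([653.0, -480.0, 1.0], 0.54)]
top bottle [([596.0, 428.0, -1.0], 0.85), ([389.0, -97.0, 2.0], 0.49), ([553.0, -218.0, 26.0], 0.31)]
side sled [([209.0, -344.0, 4.0], 0.68), ([440.0, -447.0, 3.0], 0.62), ([553.0, -221.0, -2.0]
[... 183 characters left out ...]
.0, -0.0], 0.26)]
side mouth []
side home [([670.0, 191.0, 1.0], 0.89)]
side stop [([730.0, 193.0, 9.0], 0.93)]
side catch [([703.0, 192.0, 10.0], 0.79)]
side nozzle [([703.0, 192.0, 13.0], 0.35), ([436.0, 452.0, -1.0], 0.33)]
side tip_box [([668.0, -34.0, 1.0], 0.84)]
side tube_rack [([391.0, -95.0, -1.0], 0.97)]
side dish_stack [([433.0, 451.0, -1.0], 0.82)]
side dish [([392.0, -94.0, -3.0], 0.64), ([343.0, 350.0, -3.0], 0.51), ([673.0, -36.0, -2.0], 0.38)]
side screw_cap [([349.0, -287.0, -2.0], 0.56)]
side beaker [([764.0, -210.0, 0.0], 0.87), ([437.0, 453.0, -1.0], 0.62)]
side pipette [([652.0, -480.0, -4.0], 0.63)]
side bottle [([595.0, 433.0, -1.0], 0.87), ([671.0, 192.0, 0.0], 0.37)]
```

View pics/top.png

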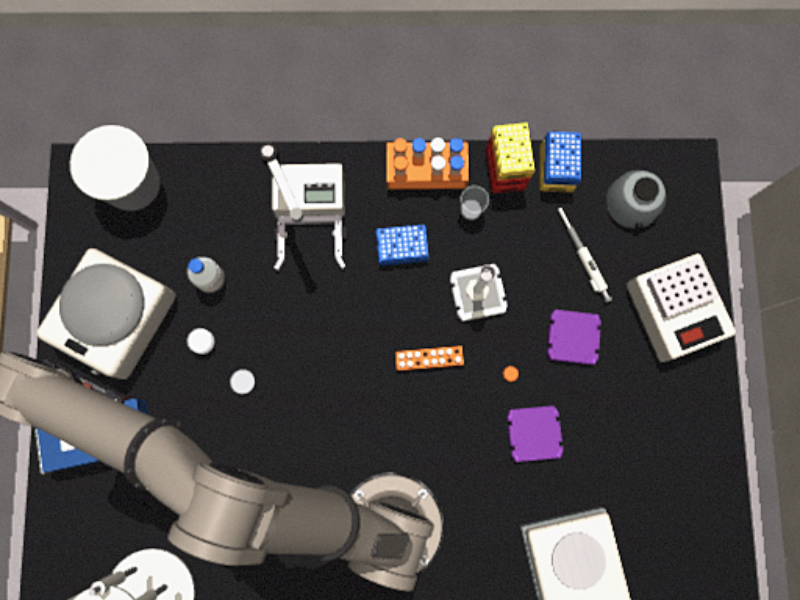

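View pics/side.png

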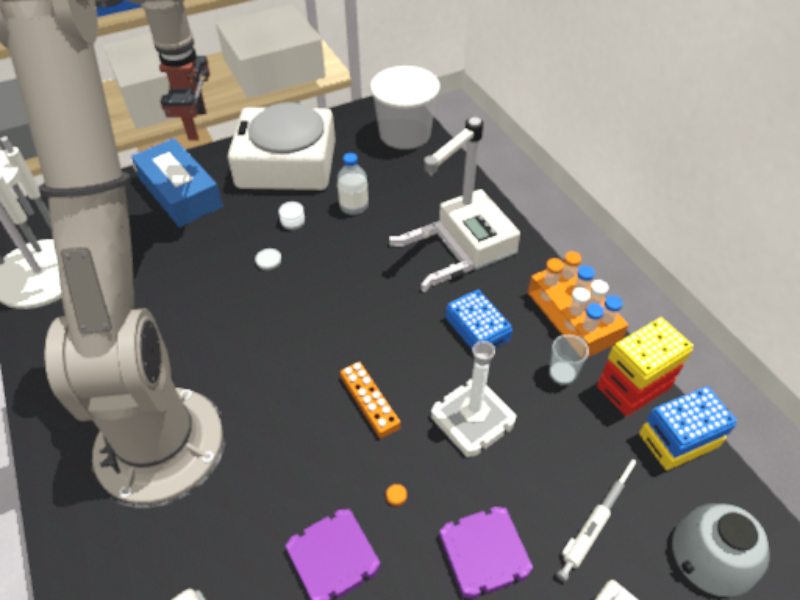

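Run:
```python
from h import *
im=dict(np.load("im_top.npz"));W=world(im)
def rect(n,x0,x1,y0,y1,z0,z1):
    m=(W[...,0]>x0)&(W[...,0]<x1)&(W[...,1]>y0)&(W[...,1]<y1)&(W[...,2]>z0)&(W[...,2]<z1)
    p=W[m][:,:2].astype(np.float32); r=cv2.minAreaRect(p)
    print(n,len(p),np.round(r[0],1),np.round(r[1],1),round(r[2],1),"z",round(float(np.median(W[m][:,2])),1))
    return p
p=rect("sled",450,660,-320,-110,17,30)
rect("tip",590,760,-120,50,38,60)
rect("rack",340,450,-200,10,26,60)
rect("rails",600,745,100,280,16,30)
rect("housing",700,920,80,320,65,80)
rect("stop",725,745,140,250,16,30)
print(im["t"],im["R"].round(3).tolist(),im["K"][0,0], -im["R"].T@im["t"])
```

```text
sled 616 [ 551.3 -220.9] [121.4 121.1] 9.8 z 24.0
tip 645 [668.7 -37.1] [ 82.1 122. ] 5.7 z 48.0
rack 324 [391.1 -98. ] [ 43.4 158.4] 4.3 z 30.6
rails 329 [680.1 190.8] [177.5 130.5] 89.6 z 21.7
housing 969 [806.1 191.4] [117.5 170. ] 0.6 z 72.4
stop 67 [735.9 194.3] [ 16.5 107.8] 0.4 z 22.0
[ -26.86059676  515.57659867 1712.17759794] [[-0.015, -1.0, 0.016], [-0.985, 0.012, -0.172], [0.171, -0.019, -0.985]] 470.71928998660707 [ 2.14075300e+02 -1.17450362e+00  1.77546141e+03]
```

Both views agree. The sled is white with the cylinder on it at top px (480,292), at (551,-221) and yaw about +9.8°. The tip box is at px (402,243), the rack at (430,358), and the bay opens at (310,265), with home at about (671,191). The purple plates are decoys.

Plan: push the flank along +y in a gentle arc with both fingers spread, then push the near face along +x.

```bash
cat >> h.py <<'E'
def plan(wps,step,start=None):
    """straight moves at constant heading from the present pose; wps (x,y,z)"""
    s=env.read_state();R=s["tcp_rot"];p=np.array(s["tcp_pos"] if start is None else start,float)
    for w in wps:
        d=np.array(w,float)-p;n=max(1,int(np.ceil(np.linalg.norm(d)/step)));print(n,"x",(R.T@d/n/40).round(3));p=np.array(w,float)
E
python3 - <<'E'
from h import *
import numpy as np
im=dict(np.load("im_top.npz"));W=world(im)
# rail inner faces: per image slice in world x, tops at z 16..28
m=(W[...,2]>17)&(W[...,2]<28)&(W[...,0]>645)&(W[...,0]<725)&(abs(W[...,1]-191)<85)
P=W[m]
for s in(-1,1):
    q=P[(P[:,1]-191)*s>0];inn=[]
    for x in range(645,725,8):
        r=q[(q[:,0]>=x)&(q[:,0]<x+8)]
        if len(r):inn.append((x+4,r[:,1].min() if s>0 else r[:,1].max(),r[:,1].mean()))
    inn=np.array(inn);print(s,np.polyfit(inn[:,0],inn[:,2],1),inn.round(1).tolist())
a=np.radians(9.8);c=np.array([551.3,-220.9])
for d in(70,72,100):print(d,c+d*np.array([np.sin(a),-np.cos(a)]))
E
```

```text
-1 [-1.17953522e-02  1.27271281e+02] [[649.0, 125.0, 120.1], [657.0, 125.1, 119.6], [665.0, 125.1, 117.3], [673.0, 125.3, 122.5], [681.0, 125.1, 119.3], [689.0, 121.3, 115.2], [697.0, 129.0, 119.8], [705.0, 132.8, 121.9], [713.0, 125.4, 116.5], [721.0, 125.2, 119.7]]
1 [1.97200602e-03 2.59658153e+02] [[649.0, 253.9, 260.8], [657.0, 254.3, 261.0], [665.0, 251.2, 259.4], [673.0, 259.1, 262.9], [681.0, 255.2, 260.9], [689.0, 251.7, 260.0], [697.0, 248.0, 262.5], [705.0, 248.0, 261.3], [713.0, 252.3, 260.8], [721.0, 251.7, 260.5]]
70 [ 563.21466494 -289.87855289]
72 [ 563.55508394 -291.84936869]
100 [ 568.32094992 -319.44078985]
```

apply_moves:
  travel:
    - [0,0,-0.1]
    - [0,0,-0.1]
    - [0,0,-0.1]
    - [0,0,-0.1]
    - [0,0,-0.1]
    - [0,0,0]
    - [0,0,0]
  spin: [0.0215,0.0215,0.0215,0.0215,0.0215,0.0215,0.0215]
  grip: [0.84,0.84,0.84,0.84,0.84,0.84,0.84]

```text
t: 2.5
tcp_pos: [298.3, 605.6, 242.9]
tcp_rot: [[-0.161, 0.987, 0.0], [0.987, 0.161, 0.0], [0.0, 0.0, -1.0]]
contact_force: [-0.2, -0.1, -0.1]
gripper_width: 73.8
grasp_force: 0.0
```

Run:
```python
from h import *
s=env.read_state();R=s["tcp_rot"];print(s["tcp_pos"],np.degrees(np.arctan2(R[1,1],R[0,1])),s["gripper_width"],s["contact_force"])
plan([(420,330,240),(480,0,240),(505,-330,240),(568.5,-320,240),(568.5,-320,10)],36)
```

```text
[298.28464878 605.6272868  242.89127604] 9.275683956358112 73.80187352016726 [-0.23212109 -0.05228967 -0.10463109]
9 x [-0.81   0.21   0.008]
10 x [-0.838  0.015 -0.   ]
10 x [-0.824 -0.071 -0.   ]
2 x [-0.005  0.804  0.   ]
7 x [-0.    -0.     0.821]
```

apply_moves:
  travel:
    - [-0.81,0.21,0]
    - [-0.81,0.21,0]
    - [-0.81,0.21,0]
    - [-0.81,0.21,0]
    - [-0.81,0.21,0]
    - [-0.81,0.21,0]
    - [-0.81,0.21,0]
    - [-0.81,0.21,0]
  spin: [0,0,0,0,0,0,0,0]
  grip: [0.84,0.84,0.84,0.84,0.84,0.84,0.84,0.84]

```text
t: 3.3
tcp_pos: [408.2, 359.9, 242.9]
tcp_rot: [[-0.167, 0.986, 0.0], [0.986, 0.167, 0.0], [0.0, 0.0, -1.0]]
contact_force: [0.6, -0.6, 0.2]
gripper_width: 73.7
grasp_force: 0.0
```

apply_moves:
  travel:
    - [-0.81,0.21,0]
    - [-0.84,0.015,0]
    - [-0.84,0.015,0]
    - [-0.84,0.015,0]
    - [-0.84,0.015,0]
    - [-0.84,0.015,0]
    - [-0.84,0.015,0]
    - [-0.84,0.015,0]
  spin: [0,0,0,0,0,0,0,0]
  grip: [0.84,0.84,0.84,0.84,0.84,0.84,0.84,0.84]

```text
t: 4.1
tcp_pos: [464.9, 98.0, 242.9]
tcp_rot: [[-0.167, 0.986, 0.001], [0.986, 0.167, 0.001], [0.0, 0.001, -1.0]]
contact_force: [0.2, -0.0, 0.3]
gripper_width: 74.0
grasp_force: 0.0
```

apply_moves:
  travel:
    - [-0.84,0.015,0]
    - [-0.84,0.015,0]
    - [-0.84,0.015,0]
    - [-0.82,-0.07,0]
    - [-0.82,-0.07,0]
    - [-0.82,-0.07,0]
    - [-0.82,-0.07,0]
    - [-0.82,-0.07,0]
  spin: [0,0,0,0,0,0,0,0]
  grip: [0.84,0.84,0.84,0.84,0.84,0.84,0.84,0.84]

```text
t: 4.9
tcp_pos: [496.9, -165.0, 242.9]
tcp_rot: [[-0.167, 0.986, 0.001], [0.986, 0.167, 0.0], [0.0, 0.001, -1.0]]
contact_force: [0.8, -0.2, -0.6]
gripper_width: 73.6
grasp_force: 0.0
```

apply_moves:
  travel:
    - [-0.82,-0.07,0]
    - [-0.82,-0.07,0]
    - [-0.82,-0.07,0]
    - [-0.82,-0.07,0]
    - [-0.82,-0.07,0]
    - [0,0.8,0]
    - [0,0.8,0]
    - [0,0,0]
  spin: [0,0,0,0,0,0,-0.0015,0]
  grip: [0.84,0.84,0.84,0.84,0.84,0.84,0.84,0.84]

```text
t: 5.7
tcp_pos: [577.8, -314.6, 241.8]
tcp_rot: [[-0.181, 0.983, 0.001], [0.983, 0.181, 0.001], [0.0, 0.001, -1.0]]
contact_force: [-0.1, 0.8, 0.3]
gripper_width: 73.4
grasp_force: 0.0
```

Run:
```python
from h import *
s=env.read_state();R=s["tcp_rot"];print(s["t"],s["tcp_pos"],np.degrees(np.arctan2(R[1,1],R[0,1])),s["contact_force"])
plan([(568.5,-320,30),(568.5,-320,9)],35)
im=env.get_image("top");W=world(im)
m=(abs(W[...,0]-551)<105)&(abs(W[...,1]+220)<72)&(W[...,2]>19)&(W[...,2]<28)
r=cv2.minAreaRect(W[m][:,:2].astype(np.float32));print(r,m.sum())
im=env.get_image("side");cv2.imwrite("pics/s2.png",im["pixels"][150:,200:,::-1].repeat(2,0).repeat(2,1))
```

```text
5.7 [ 577.81061934 -314.61917047  241.83221805] 10.443936671722913 [-0.07896458  0.80580157  0.31987904]
7 x [-0.013 -0.037  0.756]
1 x [-0.    -0.001  0.525]
((583.5807495117188, -193.65689086914062), (70.25018310546875, 136.94895935058594), 49.76042938232422) 192
```

apply_moves:
  travel:
    - [-0.09,-0.24,0.75]
    - [0,0,0.76]
    - [0,0,0.76]
    - [0,0,0.76]
    - [0,0,0.76]
    - [0,0,0.76]
    - [0,0,0.76]
    - [0,0,0]
  spin: [0.0018,0,0,0,0,0,0,0]
  grip: [0.84,0.84,0.84,0.84,0.84,0.84,0.84,0.84]

```text
t: 6.6
tcp_pos: [561.1, -321.1, 27.0]
tcp_rot: [[-0.164, 0.986, -0.006], [0.986, 0.164, 0.003], [0.004, -0.006, -1.0]]
contact_force: [0.6, 0.6, -0.5]
gripper_width: 73.7
grasp_force: 0.0
```

apply_moves:
  travel:
    - [0,0,0.25]
    - [0,0,0.25]
    - [0,0,0]
  spin: [0,0,0]
  grip: [0.84,0.84,0.84]

```text
t: 6.9
tcp_pos: [564.5, -322.2, 10.1]
tcp_rot: [[-0.165, 0.986, -0.0], [0.986, 0.165, 0.0], [0.0, -0.0, -1.0]]
contact_force: [0.4, -0.5, -0.1]
gripper_width: 73.6
grasp_force: 0.0
```

Run:
```python
from h import *
s=env.read_state();R=s["tcp_rot"];p=s["tcp_pos"];f=np.degrees(np.arctan2(R[1,1],R[0,1]));print(s["t"],p,f,s["contact_force"])
c=np.array([551.3,-220.9,0]);print("sled centre in tool x,y",(R.T@(c-p)))
im=env.get_image("side");cv2.imwrite("pics/s3.png",im["pixels"][150:,200:,::-1].repeat(2,0).repeat(2,1))
```

```text
6.9 [ 564.45427476 -322.2302533    10.11053437] 9.482803017161888 [ 0.36898497 -0.50088661 -0.08313408]
sled centre in tool x,y [102.10955215   3.72123287  10.14247838]
```

View pics/s3.png

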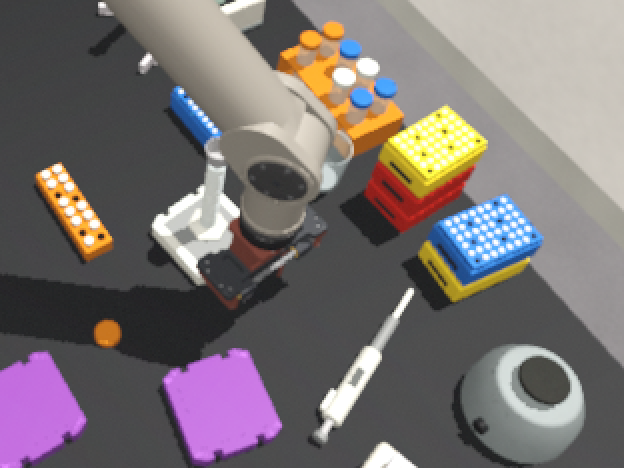

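The picture shows the open fingers down behind the sled's near flank at crop px (230,280), the cylinder upright at (210,190), and the forearm passing behind it. Next I check from depth that the arm clears the cylinder.

Run:
```python
from h import *
s=env.read_state();R=s["tcp_rot"];p=s["tcp_pos"]
for c in("side","top"):
    im=env.get_image(c);W=world(im);T=(W-p)@R;h=W[...,2]
    ok=(im["z_map"]>0)&(abs(T[...,0])<160)&(abs(T[...,1])<110)
    for a in range(90,420,20):
        m=ok&(h>a)&(h<=a+20)
        # arm points exclude cylinder
        cyl=np.hypot(W[...,0]-553,W[...,1]+217)<26
        n=m&~cyl
        if n.sum()>3:print(c,a,n.sum(),"toolx max %.0f p98 %.0f"%(T[n][:,0].max(),np.percentile(T[n][:,0],98)), "cyl n",(m&cyl).sum(), np.round(W[m&cyl].mean(0)) if (m&cyl).sum() else "")
```

```text
side 90 150 toolx max 28 p98 24 cyl n 34 [ 548. -224.  100.]
side 110 253 toolx max 33 p98 31 cyl n 35 [ 547. -223.  119.]
side 130 583 toolx max 32 p98 29 cyl n 39 [ 547. -224.  140.]
side 150 55 toolx max 20 p98 19 cyl n 39 [ 547. -224.  160.]
side 170 213 toolx max 33 p98 30 cyl n 45 [ 548. -223.  181.]
side 190 58 toolx max 18 p98 17 cyl n 62 [ 551. -214.  201.]
side 210 167 toolx max 36 p98 27 cyl n 50 [ 547. -213.  218.]
side 230 144 toolx max 26 p98 22 cyl n 0 
side 250 144 toolx max 24 p98 21 cyl n 0 
side 270 123 toolx max 17 p98 13 cyl n 0 
side 290 20 toolx max -9 p98 -9 cyl n 0 
side 310 121 toolx max 10 p98 8 cyl n 0 
side 330 228 toolx max 26 p98 20 cyl n 0 
side 350 386 toolx max 34 p98 29 cyl n 0 
side 370 684 toolx max 40 p98 33 cyl n 0 
side 390 464 toolx max 61 p98 44 cyl n 0 
side 410 602 toolx max 73 p98 56 cyl n 0 
top 90 9 toolx max 30 p98 30 cyl n 0 
top 110 77 toolx max 33 p98 31 cyl n 0 
top 130 196 toolx max 30 p98 29 cyl n 0 
top 170 7 toolx max -19 p98 -19 cyl n 0 
top 330 4 toolx max 18 p98 17 cyl n 0 
top 350 23 toolx max 5 p98 4 cyl n 0 
top 370 164 toolx max 35 p98 24 cyl n 0 
top 390 109 toolx max 25 p98 22 cyl n 0 
top 410 200 toolx max 68 p98 60 cyl n 0
```

apply_moves:
  travel:
    - [0.12,0.09,0]
    - [0.15,0,0]
    - [0.15,0,0]
    - [0.12,0,0]
    - [0.1,0,0]
    - [0.03,0,0.02]
    - [0,0,0]
  spin: [0,0,0,0,0,0,0]
  grip: [0.84,0.84,0.84,0.84,0.84,0.84,0.84]

```text
t: 7.75
tcp_pos: [563.7, -295.1, 9.4]
tcp_rot: [[-0.165, 0.986, -0.0], [0.986, 0.165, 0.0], [0.0, -0.0, -1.0]]
contact_force: [0.3, -0.3, -0.4]
gripper_width: 73.6
grasp_force: 0.0
```

apply_moves:
  travel:
    - [0.02,0,0]
    - [0.02,0,0]
    - [0.02,0,0]
    - [0.02,0,0]
  spin: [0,0,0,0]
  grip: [0.84,0.84,0.84,0.84]

```text
t: 8.15
tcp_pos: [563.2, -292.3, 9.4]
tcp_rot: [[-0.165, 0.986, 0.0], [0.986, 0.165, -0.0], [-0.0, -0.0, -1.0]]
contact_force: [-0.1, -0.3, 0.1]
gripper_width: 73.6
grasp_force: 0.0
```

apply_moves:
  travel:
    - [0.02,0,0]
    - [0.02,0,0]
    - [0.02,0,0]
    - [0.02,0,0]
  spin: [0,0,0,0]
  grip: [0.84,0.84,0.84,0.84]

```text
t: 8.55
tcp_pos: [562.7, -289.7, 9.5]
tcp_rot: [[-0.165, 0.986, 0.0], [0.986, 0.165, -0.001], [-0.001, -0.0, -1.0]]
contact_force: [-1.0, -1.8, -0.8]
gripper_width: 73.9
grasp_force: 1.2
```

Run:
```python
from h import *
s=env.read_state();R=s["tcp_rot"];p=s["tcp_pos"];print(s["t"],p,s["contact_force"],s["wrist_torque"])
c=np.array([551.3,-220.9,0]);print((R.T@(c-p)))
```

```text
8.55 [ 562.65078056 -289.73262956    9.50630416] [-0.97543539 -1.7823135  -0.75402198] [-0.59084964  0.06571267  0.10375324]
[69.7733761   0.13536742  9.42330058]
```

apply_moves:
  travel:
    - [0.03,0,0]
    - [0.045,0,0]
    - [0.06,0,0]
    - [0.075,0,0]
    - [0.09,0,0]
    - [0.105,0,0]
    - [0.12,0,0]
    - [0.12,0,0]
  spin: [0,0,0,0,0,0,0,0]
  grip: [0.84,0.84,0.84,0.84,0.84,0.84,0.84,0.84]

```text
t: 9.35
tcp_pos: [558.5, -263.1, 9.5]
tcp_rot: [[-0.165, 0.986, 0.0], [0.986, 0.165, 0.0], [0.0, 0.0, -1.0]]
contact_force: [0.1, -3.7, -1.4]
gripper_width: 73.7
grasp_force: 1.5
```

apply_moves:
  travel:
    - [0.12,0,0]
    - [0.12,0,0]
    - [0.12,0,0]
    - [0.12,0,0]
    - [0.1,0,0]
    - [0.08,0,0]
    - [0.05,0,0]
    - [0.02,0,0]
  spin: [0,0,0,0,0,0,0,0]
  grip: [0.84,0.84,0.84,0.84,0.84,0.84,0.84,0.84]

```text
t: 10.15
tcp_pos: [553.7, -234.7, 9.5]
tcp_rot: [[-0.165, 0.986, 0.0], [0.986, 0.165, -0.0], [-0.0, 0.0, -1.0]]
contact_force: [0.3, -3.0, -1.6]
gripper_width: 73.5
grasp_force: 1.6
```

```bash
cat >> h.py <<'E'
def look(c,name):
    s=env.read_state();R=s["tcp_rot"];p=s["tcp_pos"];print(round(s["t"],2),np.round(p,1),"yaw",round(np.degrees(np.arctan2(R[1,1],R[0,1])),2),np.round(s["contact_force"],1))
    im=env.get_image(c)
    print("sled",[(np.round(r["xyz"],1).tolist(),round(r["score"],2)) for r in env.place_of("sled",c)[:3]])
    print("cyl",[(np.round(r["xyz"],1).tolist(),round(r["score"],2)) for r in env.place_of("funnel",c)[:1]])
    m=env.masks_of("sled",c)
    W=world(im)
    cv2.imwrite("pics/"+name,cv2.resize(im["pixels"][...,::-1],(800,600)))
    return im,W,m,R,p
E
python3 - <<'E'
from h import *
im,W,m,R,p=look("side","s4.png")
E
```

```text
10.15 [ 553.7 -234.7    9.5] yaw 9.49 [ 0.3 -3.  -1.6]
sled [([544.8, -160.8, -1.5], 0.87), ([209.9, -343.8, 2.8], 0.59), ([669.7, 191.0, 245.1], 0.48)]
cyl [([544.5, -158.9, 221.2], 0.81)]
```

View pics/s4.png

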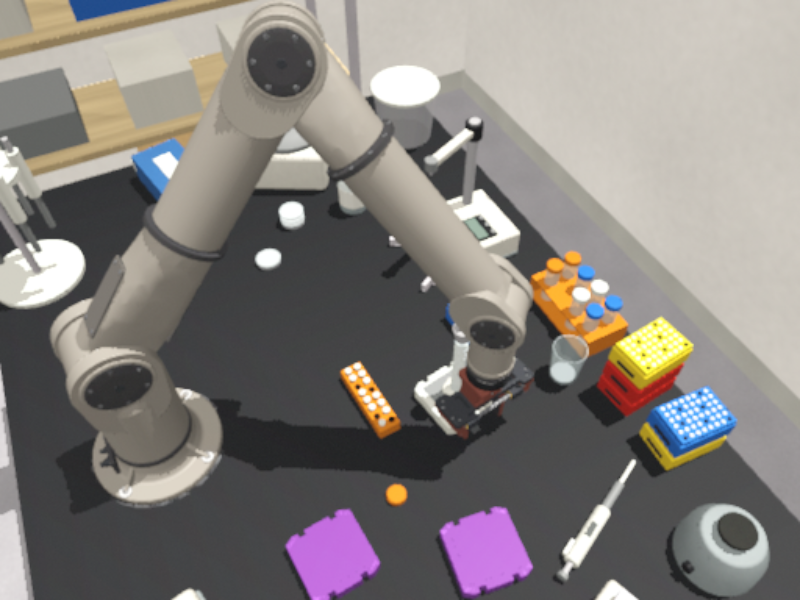

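The sled follows the fingers squarely, the cylinder is upright at px (460,370), and the forces are about 3 N. I'm continuing straight, then into the arc.

apply_moves:
  travel:
    - [0.03,0,0]
    - [0.05,0,0]
    - [0.07,0,0]
    - [0.09,0,0]
    - [0.11,0,0]
    - [0.13,0,0]
    - [0.14,0,0]
    - [0.14,0,0]
  spin: [0,0,0,0,0,0,0,0]
  grip: [0.84,0.84,0.84,0.84,0.84,0.84,0.84,0.84]

```text
t: 11.15
tcp_pos: [548.6, -204.2, 9.5]
tcp_rot: [[-0.165, 0.986, 0.0], [0.986, 0.165, 0.0], [0.0, 0.0, -1.0]]
contact_force: [1.2, -3.7, -0.4]
gripper_width: 73.9
grasp_force: 1.8
```

apply_moves:
  travel:
    - [0.14,0,0]
    - [0.14,0,0]
    - [0.14,0,0]
    - [0.14,0,0]
    - [0.14,0,0]
    - [0.14,0,0]
    - [0.14,0,0]
    - [0.14,0,0]
  spin: [0,0,0,0,0,0,0,0]
  grip: [0.84,0.84,0.84,0.84,0.84,0.84,0.84,0.84]

```text
t: 11.95
tcp_pos: [541.2, -160.2, 9.4]
tcp_rot: [[-0.165, 0.986, -0.0], [0.986, 0.165, 0.0], [0.0, -0.0, -1.0]]
contact_force: [0.8, -4.6, -0.2]
gripper_width: 73.8
grasp_force: 1.9
```

apply_moves:
  travel:
    - [0.14,0,0]
    - [0.14,0,0]
    - [0.14,0,0]
    - [0.14,0,0]
    - [0.11,0,0]
    - [0.08,0,0]
    - [0.05,0,0]
    - [0.02,0,0]
  spin: [0,0,0,0,0,0,0,0]
  grip: [0.84,0.84,0.84,0.84,0.84,0.84,0.84,0.84]

```text
t: 12.75
tcp_pos: [535.9, -128.1, 9.4]
tcp_rot: [[-0.165, 0.986, -0.0], [0.986, 0.165, 0.0], [0.0, -0.0, -1.0]]
contact_force: [0.1, -4.2, 0.5]
gripper_width: 73.7
grasp_force: 1.9
```

Run:
```python
from h import *
im,W,m,R,p=look("side","s5.png")
print("expected centre",p+R@[70,0,0])
```

```text
12.75 [ 535.9 -128.1    9.4] yaw 9.49 [ 0.1 -4.2  0.5]
sled [([523.8, -57.5, -1.4], 0.7), ([440.7, -444.9, 2.0], 0.67), ([208.9, -340.1, 0.7], 0.67)]
cyl [([528.0, -50.2, 223.3], 0.62)]
expected centre [524.32070909 -59.04986279   9.43602131]
```

apply_moves:
  travel:
    - [0.03,0,0]
    - [0.05,0,0]
    - [0.07,0,0]
    - [0.09,0,0]
    - [0.11,0,0]
    - [0.13,0,0]
    - [0.14,0,0]
    - [0.14,0,0]
  spin: [0.00016,0.00027,0.00037,0.00048,0.00058,0.00069,0.00074,0.00074]
  grip: [0.84,0.84,0.84,0.84,0.84,0.84,0.84,0.84]

```text
t: 13.75
tcp_pos: [531.1, -97.6, 9.4]
tcp_rot: [[-0.139, 0.99, -0.0], [0.99, 0.139, 0.0], [0.0, -0.0, -1.0]]
contact_force: [-0.3, -4.3, 0.7]
gripper_width: 73.9
grasp_force: 2.1
```

apply_moves:
  travel:
    - [0.14,0,0]
    - [0.14,0,0]
    - [0.14,0,0]
    - [0.14,0,0]
    - [0.14,0,0]
    - [0.14,0,0]
    - [0.14,0,0]
    - [0.14,0,0]
  spin: [0.00074,0.00074,0.00074,0.00074,0.00074,0.00074,0.00074,0.00074]
  grip: [0.84,0.84,0.84,0.84,0.84,0.84,0.84,0.84]

```text
t: 14.55
tcp_pos: [525.5, -53.3, 9.4]
tcp_rot: [[-0.102, 0.995, -0.0], [0.995, 0.102, 0.0], [0.0, -0.0, -1.0]]
contact_force: [-0.4, -4.3, 0.9]
gripper_width: 73.9
grasp_force: 2.2
```

apply_moves:
  travel:
    - [0.14,0,0]
    - [0.14,0,0]
    - [0.14,0,0]
    - [0.14,0,0]
    - [0.11,0,0]
    - [0.08,0,0]
    - [0.05,0,0]
    - [0.02,0,0]
  spin: [0.00074,0.00074,0.00074,0.00074,0.00058,0.00042,0.00027,0.0001]
  grip: [0.84,0.84,0.84,0.84,0.84,0.84,0.84,0.84]

```text
t: 15.35
tcp_pos: [522.6, -20.9, 9.4]
tcp_rot: [[-0.076, 0.997, -0.0], [0.997, 0.076, 0.0], [0.0, -0.0, -1.0]]
contact_force: [-0.1, -3.6, 1.8]
gripper_width: 73.7
grasp_force: 2.2
```

Run:
```python
from h import *
im,W,m,R,p=look("side","s6.png")
print("expected centre",p+R@[70,0,0])
```

```text
15.35 [522.6 -20.9   9.4] yaw 4.35 [-0.1 -3.6  1.8]
sled [([439.7, -447.4, -0.3], 0.85), ([209.2, -344.5, 0.8], 0.75), ([518.0, 51.8, -1.2], 0.72)]
cyl [([520.6, 53.4, 222.7], 0.38)]
expected centre [517.29864719  48.88065856   9.43894271]
```

View pics/s6.png

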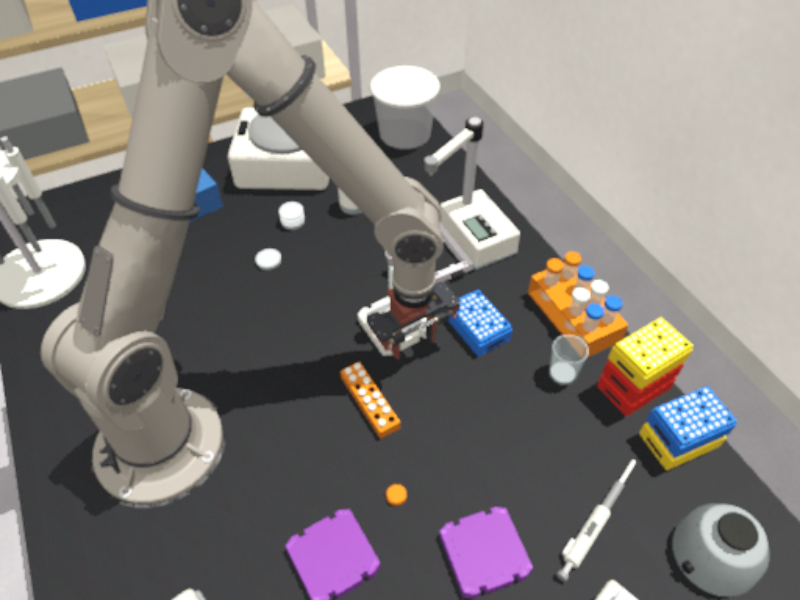

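The sled is through the gap (px 390,325), clear of rack and tip box, with the cylinder upright.

apply_moves:
  travel:
    - [0.03,0,0]
    - [0.05,0,0]
    - [0.07,0,0]
    - [0.09,0,0]
    - [0.11,0,0]
    - [0.13,0,0]
    - [0.14,0,0]
    - [0.14,0,0]
  spin: [0.00014,0.00024,0.00034,0.00043,0.00053,0.00063,0.00068,0.00068]
  grip: [0.84,0.84,0.84,0.84,0.84,0.84,0.84,0.84]

```text
t: 16.35
tcp_pos: [520.6, 9.9, 9.4]
tcp_rot: [[-0.053, 0.999, -0.0], [0.999, 0.053, 0.0], [0.0, -0.0, -1.0]]
contact_force: [0.1, -3.9, 1.5]
gripper_width: 74.0
grasp_force: 2.2
```

apply_moves:
  travel:
    - [0.14,0,0]
    - [0.14,0,0]
    - [0.14,0,0]
    - [0.14,0,0]
    - [0.14,0,0]
    - [0.14,0,0]
    - [0.14,0,0]
    - [0.14,0,0]
  spin: [0.00068,0.00068,0.00068,0.00068,0.00068,0.00068,0.00068,0.00068]
  grip: [0.84,0.84,0.84,0.84,0.84,0.84,0.84,0.84]

```text
t: 17.15
tcp_pos: [518.9, 54.5, 9.4]
tcp_rot: [[-0.018, 1.0, -0.0], [1.0, 0.018, 0.0], [0.0, -0.0, -1.0]]
contact_force: [0.4, -5.1, 0.9]
gripper_width: 73.8
grasp_force: 2.2
```

apply_moves:
  travel:
    - [0.14,0,0]
    - [0.14,0,0]
    - [0.14,0,0]
    - [0.14,0,0]
    - [0.11,0,0]
    - [0.08,0,0]
    - [0.05,0,0]
    - [0.02,0,0]
  spin: [0.00068,0.00068,0.00068,0.00068,0.00035,0,0,0]
  grip: [0.84,0.84,0.84,0.84,0.84,0.84,0.84,0.84]

```text
t: 17.95
tcp_pos: [518.7, 87.0, 9.4]
tcp_rot: [[0.001, 1.0, 0.0], [1.0, -0.001, 0.0], [0.0, 0.0, -1.0]]
contact_force: [0.1, -4.0, 0.5]
gripper_width: 74.1
grasp_force: 2.1
```

Run:
```python
from h import *
im,W,m,R,p=look("top","t7.png")
print("expected centre",p+R@[70,0,0])
```

```text
17.95 [518.7  87.    9.4] yaw -0.03 [ 0.1 -4.   0.5]
sled [([439.9, -450.9, 0.2], 0.95), ([205.6, -346.9, -3.2], 0.86), ([518.3, 160.0, -0.5], 0.56)]
cyl [([524.1, 159.7, 226.0], 0.37)]
expected centre [518.75011893 157.00694551   9.45143111]
```

apply_moves:
  travel:
    - [0.03,0,0]
    - [0.06,0,0]
    - [0.09,0,0]
    - [0.12,0,0]
    - [0.12,0,0]
    - [0.12,0,0]
    - [0.1,0,0]
    - [0.08,0,0]
  spin: [0,0,0,0,0,0,0,0]
  grip: [0.84,0.84,0.84,0.84,0.84,0.84,0.84,0.84]

```text
t: 18.95
tcp_pos: [518.7, 116.1, 9.4]
tcp_rot: [[0.0, 1.0, -0.0], [1.0, -0.0, 0.0], [0.0, -0.0, -1.0]]
contact_force: [0.0, -4.1, 0.7]
gripper_width: 73.7
grasp_force: 2.1
```

apply_moves:
  travel:
    - [0.055,0,0]
    - [0.035,0,0]
    - [0.02,0,0]
    - [0,0,0]
    - [0,0,0]
  spin: [0,0,0,0,0]
  grip: [0.84,0.84,0.84,0.84,0.84]

```text
t: 19.45
tcp_pos: [518.7, 120.1, 9.4]
tcp_rot: [[0.001, 1.0, -0.0], [1.0, -0.001, 0.0], [0.0, -0.0, -1.0]]
contact_force: [-0.3, -2.6, 0.7]
gripper_width: 73.5
grasp_force: 1.6
```

apply_moves:
  travel:
    - [-0.04,0,0]
    - [-0.1,0,0]
    - [-0.4,0,0]
    - [-0.6,0,0]
    - [-0.6,0,0]
    - [-0.1,0,0]
    - [0,0,-0.4]
    - [0,0,-0.4]
  spin: [0,0,0,0,0,0,0,0]
  grip: [0.84,0.84,0.84,0.84,0.84,0.84,0.84,0.84]

```text
t: 20.25
tcp_pos: [518.2, 45.9, 41.5]
tcp_rot: [[0.002, 1.0, -0.001], [1.0, -0.002, 0.0], [0.0, -0.001, -1.0]]
contact_force: [0.2, 0.1, 0.5]
gripper_width: 74.0
grasp_force: 0.0
```

Run:
```python
from h import *
s=env.read_state();print(s["t"],s["tcp_pos"],np.round(s["q"],2),s["contact_force"])
for c in("top","side"):
    im=env.get_image(c);W=world(im)
    m=(abs(W[...,0]-518)<80)&(abs(W[...,1]-190)<80)&(W[...,2]>17)&(W[...,2]<30)
    print(c,cv2.minAreaRect(W[m][:,:2].astype(np.float32)),m.sum())
    cv2.imwrite("pics/%s8.png"%c,cv2.resize(im["pixels"][...,::-1][60:300,80:400],(800,600)))
w=env.get_image("wrist");print(w["mount"].round(2).tolist())
```

```text
20.25 [518.21042555  45.91949824  41.54191825] [-0.7   0.57  0.63  2.09 -0.55  0.65  0.31] [0.16953021 0.07429529 0.50051165]
top ((520.4056396484375, 192.590576171875), (119.0771255493164, 113.88988494873047), 0.4291471838951111) 398
side ((508.50408935546875, 189.3567657470703), (101.97311401367188, 128.23838806152344), 0.1848141998052597) 244
[[0.0, -0.96, -0.27, 73.84], [1.0, 0.0, -0.0, 0.03], [0.0, -0.27, 0.96, -161.45], [0.0, 0.0, 0.0, 1.0]]
```

View pics/top8.png

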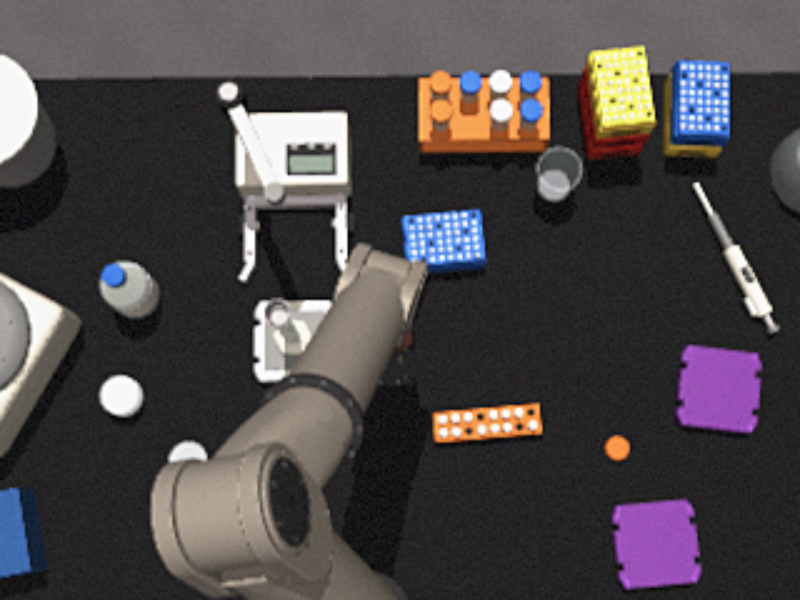

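The picture shows the sled square in front of the bay (crop px 255–335, 300–380), with the cylinder upright and the rails at px x 250 and 340. The hand now goes round behind the near face.

apply_moves:
  travel:
    - [0,0,0]
    - [0,0,0]
    - [0,0,0]
    - [0,0,0]
    - [0,0,0]
    - [0,0,0]
    - [0,0,0]
    - [0,0,0]
  spin: [0.0227,0.0227,0.0227,0.0227,0.0227,0.0227,0.0227,0.0227]
  grip: [0.86,0.86,0.86,0.86,0.86,0.86,0.86,0.86]

```text
t: 21.2
tcp_pos: [518.2, 46.7, 40.5]
tcp_rot: [[0.912, 0.411, -0.001], [0.411, -0.912, -0.0], [-0.001, -0.0, -1.0]]
contact_force: [-0.3, -0.1, -0.6]
gripper_width: 75.7
grasp_force: 0.0
```

apply_moves:
  travel:
    - [0,0,0]
    - [0,0,0]
    - [0,0,0]
    - [-0.72,0,0]
    - [-0.72,0,0]
    - [-0.72,0,0]
    - [0,0,0]
  spin: [0.0227,0.0227,0.0227,0,0,0,0]
  grip: [0.86,0.86,0.86,0.86,0.86,0.86,0.86]

```text
t: 21.9
tcp_pos: [427.4, 46.3, 40.2]
tcp_rot: [[1.0, 0.0, -0.005], [0.0, -1.0, 0.0], [-0.005, -0.0, -1.0]]
contact_force: [-0.3, 0.6, 0.6]
gripper_width: 75.5
grasp_force: 0.0
```

Run:
```python
from h import *
s=env.read_state();R=s["tcp_rot"];print(s["t"],s["tcp_pos"],np.degrees(np.arctan2(R[1,1],R[0,1])),np.round(s["q"],2))
plan([(432,190,41),(432,190,9.5)],30)
```

```text
21.9 [427.42951394  46.26411018  40.1975706 ] -89.97507987173002 [-1.06  0.66  1.06  2.31 -0.94  0.72 -0.87]
5 x [ 0.023 -0.719 -0.004]
2 x [0.002 0.    0.394]
```

apply_moves:
  travel:
    - [0.1,-0.5,0]
    - [0,-0.74,0]
    - [0,-0.74,0]
    - [0,-0.74,0]
    - [0,-0.6,0]
    - [0,-0.28,0]
    - [0,0,0]
  spin: [0,0,0,0,0,0,0]
  grip: [0.86,0.86,0.86,0.86,0.86,0.86,0.86]

```text
t: 22.6
tcp_pos: [436.4, 191.6, 41.0]
tcp_rot: [[1.0, 0.004, 0.0], [0.004, -1.0, -0.001], [0.0, 0.001, -1.0]]
contact_force: [-0.2, -0.7, 0.3]
gripper_width: 75.5
grasp_force: 0.0
```

Run:
```python
from h import *
s=env.read_state();R=s["tcp_rot"];print(s["t"],s["tcp_pos"],np.degrees(np.arctan2(R[1,1],R[0,1])),np.round(s["q"],2))
im=env.get_image("top");np.savez("im_t9",**im)
g=im["pixels"]
# ortho at z=22: 0.5 mm/px, u along y (190+-100), v along x (440..760)
def ortho(z,x0,x1,y0,y1,k=2):
    xs=np.arange(x0,x1,1/k);ys=np.arange(y0,y1,1/k);X,Y=np.meshgrid(xs,ys,indexing="ij")
    P=np.stack([X,Y,np.full_like(X,z)],-1)@im["R"].T+im["t"];q=P@im["K"].T
    return cv2.remap(g,(q[...,0]/q[...,2]).astype(np.float32),(q[...,1]/q[...,2]).astype(np.float32),cv2.INTER_LINEAR)
a=ortho(23,440,760,90,290);cv2.imwrite("pics/o9.png",cv2.resize(a[::-1,::-1,::-1],(400,640))[:600])
```

```text
22.6 [436.37710091 191.5864112   40.95070531] -89.74581613794666 [-1.33  0.73  1.07  2.21 -0.97  0.79 -1.17]
```

View pics/o9.png

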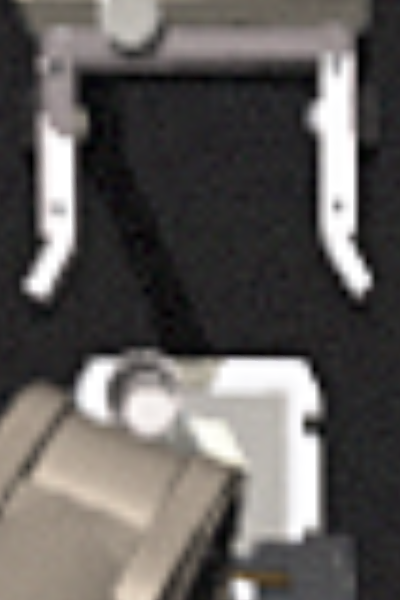

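Run:
```python
from h import *
im=dict(np.load("im_t9.npz"));g=im["pixels"].astype(np.float32).mean(-1)
def prof(x0,x1,y0,y1,z=23):
    xs=np.arange(x0,x1,1.);ys=np.arange(y0,y1,.25);X,Y=np.meshgrid(xs,ys,indexing="ij")
    P=np.stack([X,Y,np.full_like(X,z)],-1)@im["R"].T+im["t"];q=P@im["K"].T
    return ys,cv2.remap(g,(q[...,0]/q[...,2]).astype(np.float32),(q[...,1]/q[...,2]).astype(np.float32),cv2.INTER_CUBIC).mean(0)
for n,a in dict(railR=(650,690,115,145),railR2=(650,665,115,145),railR3=(676,690,115,145),railL=(655,690,238,270),railL2=(655,670,238,270),railL3=(675,690,238,270),sledR=(525,544,115,145),sledR2=(510,530,115,145),sledL=(560,566,238,265)).items():
    ys,p=prof(*a);print(n,p[::8].astype(int).tolist(),"steepest",[round(ys[i],2) for i in np.argsort(-abs(np.diff(p)))[:3]],end=" ")
    h=(p.max()+p.min())/2;print("half",[round(ys[i],2) for i in range(len(p)-1) if (p[i]-h)*(p[i+1]-h)<0])
```

```text
railR [281, 254, 241, 232, 248, 254, 227, 161, 69, 2, 13, 35, 37, 38, 36] steepest [np.float64(128.75), np.float64(129.0), np.float64(129.25)] half [np.float64(129.25)]
railR2 [281, 250, 219, 198, 227, 254, 231, 160, 69, 0, 12, 34, 35, 36, 37] steepest [np.float64(128.75), np.float64(131.25), np.float64(129.25)] half [np.float64(129.25)]
railR3 [280, 256, 253, 252, 260, 255, 224, 162, 69, 4, 15, 35, 36, 36, 37] steepest [np.float64(129.0), np.float64(129.25), np.float64(129.5)] half [np.float64(129.25)]
railL [21, 22, 22, 21, 15, 18, 22, 104, 217, 274, 251, 246, 246, 251, 244, 191] steepest [np.float64(253.0), np.float64(252.75), np.float64(252.25)] half [np.float64(252.5), np.float64(269.25)]
railL2 [23, 25, 31, 33, 27, 26, 26, 111, 224, 271, 242, 233, 232, 243, 239, 187] steepest [np.float64(253.0), np.float64(252.5), np.float64(252.25)] half [np.float64(252.5), np.float64(269.0)]
railL3 [20, 19, 15, 10, 3, 10, 18, 99, 209, 275, 259, 256, 256, 258, 249, 195] steepest [np.float64(253.25), np.float64(252.5), np.float64(252.75)] half [np.float64(252.5), np.float64(269.5)]
sledR [39, 36, 34, 33, 24, 24, 35, 86, 178, 251, 250, 246, 252, 253, 247] steepest [np.float64(129.5), np.float64(131.5), np.float64(129.25)] half [np.float64(130.0)]
sledR2 [35, 37, 38, 36, 22, 20, 39, 100, 194, 266, 264, 254, 254, 251, 246] steepest [np.float64(129.25), np.float64(131.25), np.float64(129.5)] half [np.float64(129.75)]
sledL [234, 267, 255, 259, 254, 247, 205, 131, 73, 70, 82, 97, 111, 115] steepest [np.float64(251.75), np.float64(250.75), np.float64(251.25)] half [np.float64(251.0)]
```

apply_moves:
  travel:
    - [0,0.02,0.2]
    - [0,0,0.29]
    - [0,0,0.2]
    - [0,0,0.1]
    - [0,0,0]
  spin: [0.0007,0,0,0,0]
  grip: [0.8,0.8,0.8,0.8,0.8]

```text
t: 23.15
tcp_pos: [435.8, 188.9, 9.2]
tcp_rot: [[1.0, -0.004, -0.001], [-0.004, -1.0, -0.001], [-0.001, 0.001, -1.0]]
contact_force: [-0.7, -0.6, -0.4]
gripper_width: 70.4
grasp_force: 0.0
```

apply_moves:
  travel:
    - [0.06,0,0]
    - [0.08,0,0]
    - [0.06,0,0]
    - [0.03,0,0]
    - [0,0,0]
  spin: [0,0,0,0,0]
  grip: [0.8,0.8,0.8,0.8,0.8]

```text
t: 23.65
tcp_pos: [445.7, 189.5, 10.0]
tcp_rot: [[1.0, -0.003, 0.0], [-0.003, -1.0, 0.0], [0.0, -0.0, -1.0]]
contact_force: [-0.4, 0.5, -0.0]
gripper_width: 70.0
grasp_force: 0.0
```

apply_moves:
  travel:
    - [0.02,0,0]
    - [0.02,0,0]
    - [0.02,0,0]
    - [0.02,0,0]
  spin: [0,0,0,0]
  grip: [0.8,0.8,0.8,0.8]

```text
t: 24.05
tcp_pos: [447.1, 189.5, 9.6]
tcp_rot: [[1.0, -0.003, -0.003], [-0.003, -1.0, 0.0], [-0.003, -0.0, -1.0]]
contact_force: [-5.6, 0.2, 4.9]
gripper_width: 70.1
grasp_force: 2.8
```

apply_moves:
  travel:
    - [0.03,-0.001,0]
    - [0.05,-0.002,0]
    - [0.07,-0.003,0]
    - [0.09,-0.003,0]
    - [0.11,-0.003,0]
    - [0.12,-0.003,0]
    - [0.12,-0.003,0]
    - [0.12,-0.003,0]
  spin: [0,0,-0.0001,-0.0001,-0.0001,-0.0001,-0.0001,0]
  grip: [0.8,0.8,0.8,0.8,0.8,0.8,0.8,0.8]

```text
t: 24.85
tcp_pos: [475.4, 190.0, 9.5]
tcp_rot: [[1.0, -0.0, -0.003], [-0.0, -1.0, 0.0], [-0.003, -0.0, -1.0]]
contact_force: [-5.3, -0.0, 3.2]
gripper_width: 70.2
grasp_force: 2.8
```

apply_moves:
  travel:
    - [0.12,0,0]
    - [0.11,0,0]
    - [0.1,0,0]
    - [0.09,0,0]
    - [0.07,0,0]
    - [0.05,0,0]
    - [0.03,0,0]
    - [0.02,0,0]
  spin: [0,0,0,0,0,0,0,0]
  grip: [0.8,0.8,0.8,0.8,0.8,0.8,0.8,0.8]

```text
t: 25.65
tcp_pos: [500.3, 190.2, 9.6]
tcp_rot: [[1.0, -0.0, -0.0], [-0.0, -1.0, -0.0], [-0.0, 0.0, -1.0]]
contact_force: [-2.7, 0.0, -2.9]
gripper_width: 70.5
grasp_force: 1.4
```

Run:
```python
from h import *
s=env.read_state();R=s["tcp_rot"];print(s["t"],s["tcp_pos"],np.degrees(np.arctan2(R[1,1],R[0,1])),s["contact_force"])
im=env.get_image("top");g0=im["pixels"].astype(np.float32).mean(-1)
def prof(x0,x1,y0,y1,z=23):
    xs=np.arange(x0,x1,1.);ys=np.arange(y0,y1,.25);X,Y=np.meshgrid(xs,ys,indexing="ij")
    P=np.stack([X,Y,np.full_like(X,z)],-1)@im["R"].T+im["t"];q=P@im["K"].T
    return ys,cv2.remap(g0,(q[...,0]/q[...,2]).astype(np.float32),(q[...,1]/q[...,2]).astype(np.float32),cv2.INTER_CUBIC).mean(0)
dx=s["tcp_pos"][0]-448.5
for n,a in dict(sledR=(525+dx,544+dx,115,145),sledR2=(505+dx,525+dx,115,145)).items():
    ys,p=prof(*a);h=(p.max()+p.min())/2;print(n,p[::8].astype(int).tolist(),"half",[round(ys[i],2) for i in range(len(p)-1) if (p[i]-h)*(p[i+1]-h)<0])
X0,X1=430,770
xs=np.arange(X0,X1,.5);ys=np.arange(90,290,.5);X,Y=np.meshgrid(xs,ys,indexing="ij")
P=np.stack([X,Y,np.full_like(X,23)],-1)@im["R"].T+im["t"];q=P@im["K"].T
a=cv2.remap(im["pixels"],(q[...,0]/q[...,2]).astype(np.float32),(q[...,1]/q[...,2]).astype(np.float32),cv2.INTER_LINEAR)
b=cv2.resize(im["pixels"][60:300,80:400],(450,338))
top=a[::-1,::-1,::-1][:590];side=env.get_image("side")["pixels"][60:280,200:400,::-1]
out=np.zeros((590,800,3),np.uint8);out[:,:400]=top;side=cv2.resize(side,(400,440));out[:440,400:]=side
cv2.imwrite("pics/o10.png",out)
```

```text
25.65 [500.31909572 190.20653968   9.56111717] -90.00687109680823 [-2.67856079  0.01531538 -2.93772793]
sledR [36, 35, 39, 41, 34, 26, 4, 39, 162, 266, 266, 253, 253, 253, 254] half [np.float64(130.5)]
sledR2 [38, 38, 37, 36, 32, 28, 3, 36, 163, 271, 268, 255, 253, 252, 254] half [np.float64(130.5)]
```

View pics/o10.png

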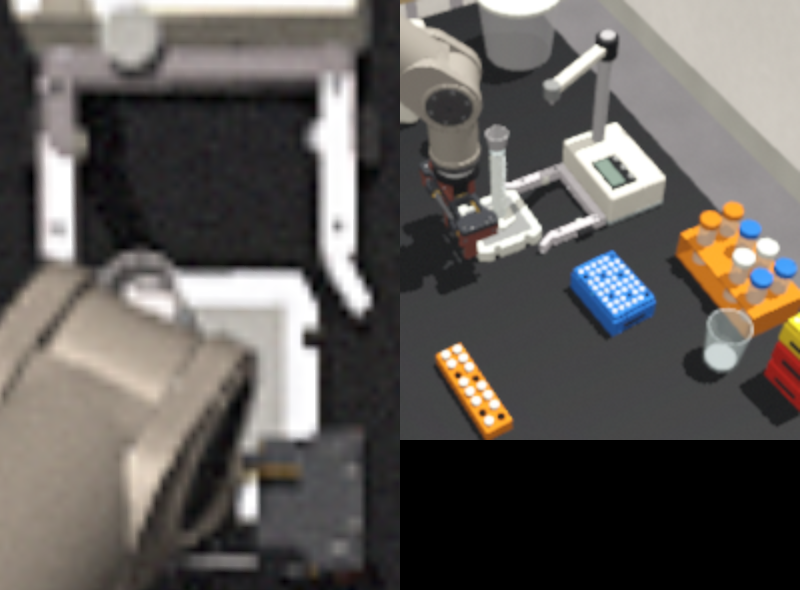

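Sled (px 85–318) is centred between the rails and square, with its nose in the flare and the cylinder upright. I'm continuing slowly.

apply_moves:
  travel:
    - [0.03,0,0]
    - [0.05,0,0]
    - [0.06,0,0]
    - [0.07,0,0]
    - [0.07,0,0]
    - [0.06,0,0]
    - [0.04,0,0]
    - [0.02,0,0]
  spin: [0,0,0,0,0,0,0,0]
  grip: [0.8,0.8,0.8,0.8,0.8,0.8,0.8,0.8]

```text
t: 26.55
tcp_pos: [516.7, 190.2, 9.9]
tcp_rot: [[1.0, -0.0, -0.0], [-0.0, -1.0, 0.0], [-0.0, -0.0, -1.0]]
contact_force: [-3.4, -0.2, 0.8]
gripper_width: 70.1
grasp_force: 1.9
```

Forces are unchanged inside the parallel rails, so there's no binding.

apply_moves:
  travel:
    - [0.03,0,0]
    - [0.05,0,0]
    - [0.07,0,0]
    - [0.08,0,0]
    - [0.08,0,0]
    - [0.08,0,0]
    - [0.08,0,0]
    - [0.08,0,0]
  spin: [0,0,0,0,0,0,0,0]
  grip: [0.8,0.8,0.8,0.8,0.8,0.8,0.8,0.8]

```text
t: 27.35
tcp_pos: [538.8, 190.2, 9.9]
tcp_rot: [[1.0, -0.0, -0.0], [-0.0, -1.0, 0.0], [-0.0, -0.0, -1.0]]
contact_force: [-4.5, -0.7, 2.3]
gripper_width: 70.3
grasp_force: 2.4
```

apply_moves:
  travel:
    - [0.08,0,0]
    - [0.08,0,0]
    - [0.08,0,0]
    - [0.08,0,0]
    - [0.08,0,0]
    - [0.06,0,0]
    - [0.05,0,0]
    - [0.04,0,0]
  spin: [0,0,0,0,0,0,0,0]
  grip: [0.8,0.8,0.8,0.8,0.8,0.8,0.8,0.8]

```text
t: 28.15
tcp_pos: [560.6, 190.2, 9.9]
tcp_rot: [[1.0, -0.0, -0.0], [-0.0, -1.0, 0.0], [-0.0, -0.0, -1.0]]
contact_force: [-5.9, -0.0, 3.2]
gripper_width: 70.2
grasp_force: 2.7
```

apply_moves:
  travel:
    - [0.04,0,0]
    - [0.04,0,0]
    - [0.04,0,0]
    - [0.04,0,0]
    - [0.04,0,0]
    - [0.04,0,0]
    - [0.04,0,0]
    - [0.04,0,0]
  spin: [0,0,0,0,0,0,0,0]
  grip: [0.8,0.8,0.8,0.8,0.8,0.8,0.8,0.8]

```text
t: 28.95
tcp_pos: [573.4, 190.2, 9.9]
tcp_rot: [[1.0, -0.0, -0.0], [-0.0, -1.0, 0.0], [-0.0, -0.0, -1.0]]
contact_force: [-5.5, 0.3, 2.4]
gripper_width: 70.6
grasp_force: 2.6
```

apply_moves:
  travel:
    - [0.03,0,0]
    - [0.03,0,0]
    - [0.03,0,0]
    - [0.03,0,0]
    - [0.03,0,0]
    - [0.03,0,0]
    - [0.03,0,0]
    - [0.03,0,0]
  spin: [0,0,0,0,0,0,0,0]
  grip: [0.8,0.8,0.8,0.8,0.8,0.8,0.8,0.8]

```text
t: 29.75
tcp_pos: [581.4, 190.0, 9.8]
tcp_rot: [[1.0, -0.0, -0.003], [-0.0, -1.0, 0.0], [-0.003, -0.0, -1.0]]
contact_force: [-9.2, 0.2, 7.0]
gripper_width: 70.2
grasp_force: 5.1
```

apply_moves:
  travel:
    - [0.03,0,0]
    - [0.03,0,0]
    - [0.03,0,0]
    - [0.03,0,0]
    - [0.02,0,0]
    - [0.02,0,0]
    - [0.02,0,0]
    - [0.02,0,0]
  spin: [0,0,0,0,0,0,0,0]
  grip: [0.8,0.8,0.8,0.8,0.8,0.8,0.8,0.8]

```text
t: 30.55
tcp_pos: [590.8, 190.2, 9.8]
tcp_rot: [[1.0, -0.0, -0.0], [-0.0, -1.0, 0.0], [-0.0, -0.0, -1.0]]
contact_force: [-5.4, 0.1, 2.9]
gripper_width: 70.4
grasp_force: 2.7
```

apply_moves:
  travel:
    - [0.02,0,0]
    - [0.02,0,0]
    - [0.02,0,0]
    - [0.02,0,0]
    - [0.02,0,0]
  spin: [0,0,0,0,0]
  grip: [0.8,0.8,0.8,0.8,0.8]

```text
t: 31.05
tcp_pos: [594.9, 190.2, 9.8]
tcp_rot: [[1.0, -0.0, -0.0], [-0.0, -1.0, 0.0], [-0.0, -0.0, -1.0]]
contact_force: [-5.2, -0.3, 1.9]
gripper_width: 70.1
grasp_force: 2.3
```

apply_moves:
  travel:
    - [0.02,0,0]
    - [0.02,0,0]
    - [0.02,0,0]
  spin: [0,0,0]
  grip: [0.8,0.8,0.8]

```text
t: 31.35
tcp_pos: [598.0, 190.3, 9.9]
tcp_rot: [[1.0, -0.0, 0.001], [-0.0, -1.0, -0.0], [0.001, 0.0, -1.0]]
contact_force: [-2.1, 0.1, -0.8]
gripper_width: 70.0
grasp_force: 0.7
```

apply_moves:
  travel:
    - [0.02,0,0]
    - [0.02,0,0]
    - [0.02,0,0]
  spin: [0,0,0]
  grip: [0.8,0.8,0.8]

```text
t: 31.65
tcp_pos: [599.3, 190.3, 9.9]
tcp_rot: [[1.0, 0.0, -0.001], [0.0, -1.0, 0.0], [-0.001, -0.0, -1.0]]
contact_force: [-5.6, -0.6, 4.7]
gripper_width: 70.2
grasp_force: 3.0
```

apply_moves:
  travel:
    - [0.01,0,0]
    - [0.01,0,0]
  spin: [0,0]
  grip: [0.8,0.8]

```text
t: 31.85
tcp_pos: [599.3, 190.3, 9.9]
tcp_rot: [[1.0, 0.0, -0.003], [0.0, -1.0, 0.001], [-0.003, -0.001, -1.0]]
contact_force: [-8.2, 0.8, 6.4]
gripper_width: 70.4
grasp_force: 3.9
```

Run:
```python
from h import *
im,W,m,R,p=look("side","s11.png")
print("nozzle",[np.round(r["xyz"],1) for r in env.place_of("nozzle","side")[:1]])
```

```text
31.85 [599.3 190.3   9.9] yaw -90.0 [-8.2  0.8  6.4]
sled [([209.5, -344.7, 2.5], 0.94), ([439.9, -444.7, 0.1], 0.92), ([673.8, 193.1, -3.5], 0.74)]
cyl [([675.5, 195.1, 222.2], 0.78)]
nozzle [array([671.9, 188.9, 246.8])]
```

apply_moves:
  travel:
    - [0.01,0,0]
    - [0.01,0,0]
    - [0.01,0,0]
  spin: [0,0,0]
  grip: [0.8,0.8,0.8]

```text
t: 32.4
tcp_pos: [599.4, 190.3, 9.8]
tcp_rot: [[1.0, 0.0, -0.005], [0.0, -1.0, 0.001], [-0.005, -0.001, -1.0]]
contact_force: [-11.4, 0.7, 8.4]
gripper_width: 70.4
grasp_force: 5.5
```

The sled is firmly on the stop: force is rising with no travel. I'm backing off gently.

apply_moves:
  travel:
    - [-0.03,0,0]
    - [-0.05,0,0]
    - [-0.1,0,0]
    - [-0.3,0,0]
    - [-0.6,0,0]
    - [-0.7,0,0]
    - [-0.7,0,0]
    - [-0.4,0,-0.5]
  spin: [0,0,0,0,0,0,0,0]
  grip: [0.8,0.8,0.8,0.8,0.8,0.8,0.8,0.8]

```text
t: 33.2
tcp_pos: [482.3, 189.8, 28.3]
tcp_rot: [[1.0, 0.0, -0.005], [0.0, -1.0, -0.001], [-0.005, 0.001, -1.0]]
contact_force: [0.0, 1.2, 0.8]
gripper_width: 70.5
grasp_force: 0.0
```

apply_moves:
  travel:
    - [0,0,-0.6]
    - [0,0,-0.6]
    - [0,0.6,-0.5]
    - [0,0.6,0]
    - [0,0.6,0]
    - [0,0.6,0]
    - [0,0,0]
    - [0,0,0]
  spin: [0,0,0,0,0,0,0,0]
  grip: [0.8,0.8,0.8,0.8,0.8,0.8,0.8,0.8]

```text
t: 34.0
tcp_pos: [486.1, 94.3, 97.9]
tcp_rot: [[1.0, -0.001, -0.0], [-0.001, -1.0, 0.001], [-0.0, -0.001, -1.0]]
contact_force: [0.7, 0.7, 0.1]
gripper_width: 70.1
grasp_force: 0.0
```

Run:
```python
from h import *
im,W,m,R,p=look("side","s12.png")
t=env.get_image("top")
print("top",[np.round(r["xyz"],1).tolist() for n in("funnel","nozzle","sled") for r in env.place_of(n,"top")[:3]])
out=np.hstack([cv2.resize(t["pixels"][70:250,110:290],(400,400)),cv2.resize(im["pixels"][50:230,200:380],(400,400))])
cv2.imwrite("pics/f12.png",out[...,::-1])
```

```text
34.0 [486.1  94.3  97.9] yaw -90.08 [0.7 0.7 0.1]
sled [([208.6, -344.1, 2.5], 0.91), ([439.4, -444.9, 1.2], 0.86), ([673.8, 195.9, -1.8], 0.67)]
cyl [([675.2, 196.6, 222.9], 0.96)]
top [[674.9, 193.9, 224.0], [668.9, 190.3, 248.9], [209.3, -344.8, -2.5], [671.8, 191.8, 1.1], [438.3, -451.7, -1.3]]
```

View pics/f12.png

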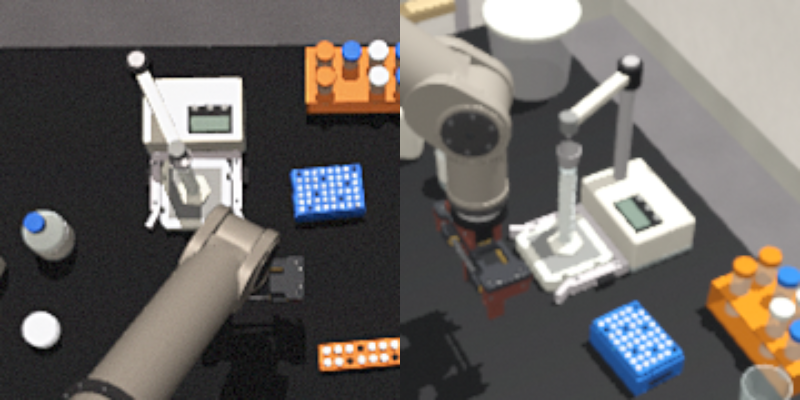

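The sled is home against the stop. The cylinder stands upright under the nozzle (side px 568,150), and the hand is clear.

```bash
python3 -c "
from bench import env
print(env.job_done())"
```

```text
the job is handed in; nothing more can be done
None
```

The sled is fully home against the stop in the dosing bay, with the cylinder upright and its funnel under the nozzle. The hand is clear and touching nothing, and the job was handed in at about 34 s; I saw no verdict from the judge.

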